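# Stack the glass tins on the caddy and lift it level

## Robot

A 7-joint arm with a two-finger parallel gripper is mounted at the origin on the work surface. World frame = base frame: x ahead of the robot, y to its left, z up, the work surface at z = 0. Lengths are in m, angles in rad, forces in N, time in s.
With the tool pointing down it reaches from about 0.35 to 0.9 m from the base axis. Payload 8.1 kg.
Tool frame: the origin (TCP) lies at the very end of the fingers, on their centre line; the grasp point (between the pads) lies manip.grasp_offset behind it (manip.grasp_offset is the distance from the TCP to the grasp point, in m); z points along the fingers, y is the line along which they close (so a half turn about z gives the same grasp; the last joint's range is limited). The gripper opens to 92 mm and grips with 3 to 60 N. Pads are 19 mm wide; open, the fingers measure 130 mm over their backs; the gripper's body (75 mm by 190 mm) begins 47 mm behind the grasp point.
Start: joints at [-1.313, 0.434, 0.025, 1.573, -0.012, 1.134, -0.075], TCP at [0.221, 0.585, 0.227] pointing down, gripper open.
Joint ranges: [-2.62, 2.62], [-0.44, 2.09], [-1.27, 1.32], [0.08, 2.57], [-1.32, 4.46], [0.12, 2], [-2.74, 2.74]. Speed limits (rad/s): [2.22, 2.22, 3.01, 3.01, 3.14, 3.14, 3.14].

## Interface

Orientations are given as a rotation vector (axis times angle).
In Python, from workcell import manip, camera gives the robot as it stands.
- The arm moves only by the shell command python3 -m inch 'ROWS'. ROWS is JSON, a list of rows, each a list of 3 entries, a list of its own where there are three numbers: the turn, a rotation vector about the world's x, y, z in rad, then the shift along the world's x, y, z in mm, then the opening in per cent of the stroke, from 0 (shut) to 100 (fully open). A call has 1 to 20 rows; each row is the pose to reach, as a shift and turn from the pose commanded when the call began; what a row does not reach only later rows make up. A row lasts 1/8 s, in which the tool goes at most 62.5 mm and 10.7 degrees, less where a joint would pass 70% of its speed; a pose out of reach is approached as far as the arm can. A call with a gripper value outside its range is refused whole. The fingers move at their own pace and stop on an object; the grip force is fixed at half the most. Time passes only in rows, so rows that repeat a pose let the fingers close. It gives the time, the measured TCP pose, the force, the opening and the grip force at its end, in the units of the state.
- manip.read_state(): the state, without advancing time (a new reading comes with each control period).
- camera(name): name is "side" or "top"; returns a dict with "color" (400x640x3 uint8, blue, green, red), "intrinsics" (3x3 intrinsics, pixels), "view" (4x4, takes a point from world to camera coordinates). Camera axes: x right, y up, looking along -z (the intrinsics and any distortion apply to the point x, -y, -z); pixel columns grow to the right and rows downward; lengths in m; the calibration is good to about 2 mm. A picture is of the moment at which its call begins. There is no depth.
- manip.hand_in(): hands the job in; it is judged then, once.
The state is a dict: "time": time; "joints": joint angles; "qvel": joint speeds; "tau": joint torques, N m; "position": TCP position; "orientation": TCP orientation; "ft_force": force on the tool from outside, world axes, zero at the start; "moment": the same for the moment, N m; "gripper_width": opening from 0.0 (shut) to 1.0 (fully open); "grasp_force": force on a finger pad.
Only numpy, scipy, OpenCV 4.12 (cv2) and the standard library are available. Lean on these libraries where they do the work, as an engineer would, in place of code of your own. Each camera call takes 0.05 s, during which the arm holds its last target. There are 200 camera calls.

## Task

Load the bead tins onto the wooden caddy and take it up ready to carry: set the green-lidded tin squarely on the grey-lidded tin that already lies on the caddy, long sides in line, and then the amber-lidded tin squarely on the green one, letting go of each. Then take the caddy by its blue handle bar, lift it straight up and level, about 10 cm clear of the bench with the column still square, and hold it level and still for about two seconds; finish while holding it there, without putting it down. Leave the red-lidded tin and the other things on the bench where they are.

Things in the scene. Friction and masses are not known exactly. Their poses are not given: they have to be found in the camera images.
- caddy: loose wooden caddy, 0.56 kg empty: board 110 (x) by 300 (y) by 12 mm; origin at the centre of its underside, z up. The tin column stands at y = -100 mm; a fixed steel canister, black lid, 70 mm across, top at 112 mm, at y = +100 mm balances three tins, so it hangs level from mid-handle. Handle across the middle (y = 0): posts 12 by 22 mm at x = +-50 mm and the blue grip bar, top at 193 mm
- caddy_grip (a point): middle of the blue grip bar, 175 mm above the caddy's underside, axes as the caddy's; the bar runs along x, 112 mm long, 22 mm thick (y) and 36 mm high, flat-sided, with free space under it and 88 mm between the posts, so it is pinched from above with the fingers closing along the caddy's y
- grey_tin_center (a point): flat closed aluminium tin, 58 mm (its x) by 84 mm (its y) by 40 mm high, about 90 g, with a flush grey lid; the point is its centre, 20 mm above its underside, z up; it lies loose on the caddy's board as the foot of the column, its long side along the caddy's length (its centre is 32 mm above the bench)
- green_tin_center (a point): flat closed aluminium tin, 58 mm (its x) by 84 mm (its y) by 40 mm high, about 90 g, with a flush green lid; the point is its centre, 20 mm above its underside, z up; loose on the bench at the start, to be the second of the column
- amber_tin_center (a point): flat closed aluminium tin, 58 mm (its x) by 84 mm (its y) by 40 mm high, about 90 g, with a flush amber (orange) lid; the point is its centre, 20 mm above its underside, z up; loose on the bench at the start, to be the top of the column
- green_tin: the green-lidded tin itself; origin at the centre of its underside
- amber_tin: the amber-lidded tin itself; origin at the centre of its underside
- red_tin: a fourth tin of the same size with a red lid, loose on the bench, not needed: leave it; origin at the centre of its underside
- bowl: open steel bowl, 120 mm across, 45 mm high, loose: leave it; origin at the centre of its underside
- paddle: flat shaping paddle with a handle, 200 mm long, lying loose: leave it; origin at its underside
- marver: black slab 110 by 50 by 12 mm, loose: leave it; origin at the centre of its underside
- glasses: folded glasses with violet lenses, about 30 by 140 by 34 mm, loose: leave them; origin at the centre of the underside
Things that resemble listed ones, but are neither listed nor needed, are in the scene too. Leave any purple or yellow look-alike of the amber_tin alone.

How it is judged:
By the outcome, as a careful person would: the job done as asked, in the order asked, and still so for the second after the job is handed in, while the arm keeps its last pose, push and grip.
It also fails if it takes over 69 s, if anything falls off the work surface, if the arm or the gripper's body presses on something with over 40 N, if the wrist force passes 120 N, or if a joint passes its speed limit or range.

## Working session

There is one attempt and no reset: what is moved stays moved. The work goes in short steps, Python scripts to look and compute and a shell command to move; the robot and the scene stay as the last step left them, time stands still between calls to the robot, and variables do not carry over. Pictures are saved under pics/ and viewed, at most 13 in all, crops included, and the job is handed in when it is done.

```bash
mkdir -p pics; ls; cat > h.py <<'E'
import numpy as np, cv2
from workcell import manip, camera
def snap(n,f):
    c=camera(n); cv2.imwrite('pics/'+f,c['color']); np.savez('pics/'+f+'.npz',K=c['intrinsics'],V=c['view']); return c
def ray(f,u,v,z):
    d=np.load('pics/'+f+'.npz');K=d['K'];V=d['V']
    r=np.linalg.inv(K)@[u,v,1]; r=np.array([r[0],-r[1],-r[2]])
    R=V[:3,:3];o=-R.T@V[:3,3];w=R.T@r
    return o+w*(z-o[2])/w[2]
def proj(f,p):
    d=np.load('pics/'+f+'.npz');q=d['V']@np.append(p,1);q=d['K']@[q[0],-q[1],-q[2]];return q[:2]/q[2]
E
python3 - <<'E'
from h import *
for n in('top','side'):
    c=snap(n,n+'0.png')
    V=c['view'];print(n,c['intrinsics'].round(1).tolist(),(-V[:3,:3].T@V[:3,3]).round(3),V[:3,:3].round(2).tolist(), [k for k in c])
s=manip.read_state();print(s,manip.grasp_offset)
E
```

```text
pics
top [[368.2, 0.0, 315.1], [0.0, 368.2, 195.1], [0.0, 0.0, 1.0]] [0.326 0.062 1.23 ] [[-0.02, -1.0, 0.0], [0.98, -0.02, 0.21], [-0.21, 0.01, 0.98]] ['color', 'intrinsics', 'view']
side [[377.3, 0.0, 318.0], [0.0, 377.3, 203.3], [0.0, 0.0, 1.0]] [ 0.178 -0.75   0.869] [[0.91, -0.41, -0.01], [0.27, 0.58, 0.77], [-0.31, -0.7, 0.64]] ['color', 'intrinsics', 'view']
{'time': 0.1, 'joints': array([-1.31257452,  0.4351558 ,  0.0250013 ,  1.57396117, -0.01155824,
        1.13402369, -0.07510426]), 'qvel': array([-1.87430731e-03, -6.79337742e-04,  2.49012569e-04, -3.59160095e-03,
        6.31835522e-05, -4.40761913e-04, -3.82772490e-04]), 'tau': array([ 2.38905894e-03, -6.69125819e+01,  9.87483077e-01, -3.15147150e+01,
       -6.05646218e-02,  3.74328915e-02,  5.56584155e-05]), 'position': array([0.22057237, 0.5843115 , 0.22603963]), 'orientation': array([-5.63818865e-01, -3.09050678e+00,  2.20271915e-03]), 'ft_force': array([ 0.66259304,  0.19068906, -1.10078943]), 'moment': array([0.0387854 , 0.01254934, 0.01745026]), 'grasp_force': 0.0, 'gripper_width': 1.0009283023502076} 0.0188
```

View pics/top0.png

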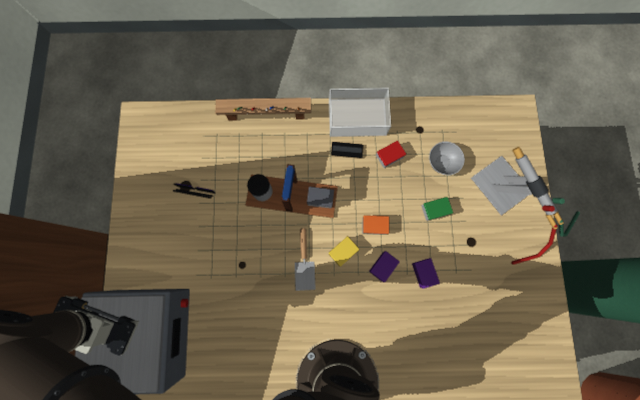

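View pics/side0.png

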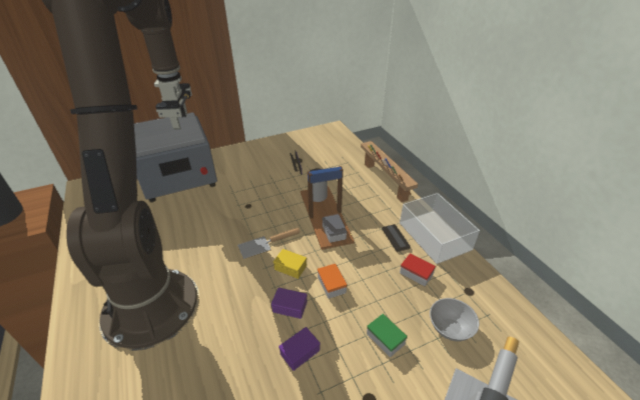

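Both views agree. Candidates in the top view are green (438,209), orange/amber (376,225), yellow look-alike (344,250), purple look-alikes (384,266) and (426,273), and red (391,154). The grey tin is on the caddy at (320,197), the canister at (260,187) and the blue bar at (289,187). By description I choose green (438,209) and orange (376,225), and check them in one close crop.

```bash
python3 - <<'E'
from h import *
im=cv2.imread('pics/top0.png')[150:245,240:465]
im=cv2.resize(im,None,fx=3.5,fy=3.5,interpolation=cv2.INTER_CUBIC)
for i in range(0,225,25): cv2.putText(im,str(240+i),(int(i*3.5),10),0,.35,(255,255,255),1);cv2.line(im,(int(i*3.5),12),(int(i*3.5),18),(255,255,255),1)
for i in range(0,95,25): cv2.putText(im,str(150+i),(0,int(i*3.5)+4),0,.35,(255,255,255),1)
cv2.imwrite('pics/crop0.png',im)
# colour lids, both views
for n in('top','side'):
    im=cv2.imread(f'pics/{n}0.png');hsv=cv2.cvtColor(im,cv2.COLOR_BGR2HSV)
    for name,lo,hi in(('green',(50,120,50),(80,255,255)),('amber',(5,190,150),(14,255,255)),('blue',(105,120,40),(125,255,255))):
        m=cv2.inRange(hsv,lo,hi);k,l,st,ce=cv2.connectedComponentsWithStats(m)
        for i in range(1,k):
            if st[i,4]>100:
                cs,_=cv2.findContours((l==i).astype('u1')*255,0,1);c=max(cs,key=cv2.contourArea)
                z={'green':.04,'amber':.04,'blue':.193}[name]
                P=np.array([ray(n+'0.png',*p[0],z)[:2] for p in c])*1000
                print(n,name,st[i],ce[i].round(1),'world',ray(n+'0.png',*ce[i],z).round(4),cv2.minAreaRect(P.astype('f4')))
E
```

```text
top green [424 198  28  22 405] [437.8 208. ] world [ 0.5282 -0.3468  0.04  ] ((528.3880615234375, -346.7518310546875), (54.25736999511719, 81.89291381835938), 14.291688919067383)
top amber [364 216  25  17 405] [375.7 224. ] world [ 0.4792 -0.1401  0.04  ] ((479.2466125488281, -140.95742797851562), (79.21863555908203, 52.302574157714844), 88.91321563720703)
top blue [282 166  12  34 245] [287.8 182.5] world [0.5852 0.1345 0.193 ] ((585.5613403320312, 134.56500244140625), (22.06669807434082, 100.24246215820312), 80.45295715332031)
side green [369 316  37  33 588] [386.7 331.5] world [ 0.5277 -0.3529  0.04  ] ((527.93505859375, -351.319580078125), (51.237857818603516, 75.97129821777344), 14.119779586791992)
side amber [319 266  25  24 290] [330.2 277.1] world [ 0.4745 -0.1447  0.04  ] ((477.8317565917969, -143.8865203857422), (74.77603912353516, 48.778343200683594), 87.14925384521484)
```

View pics/crop0.png

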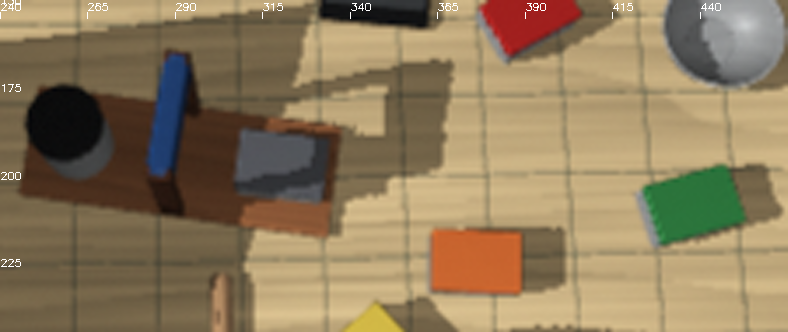

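The crop shows solid green and orange lids at (438,208) and (376,224), both clearly the listed tins. I'll go above the green tin, keeping high over the caddy, and measure the grey lid from its corners at the same time.

```bash
python3 -m inch '[[[0,0,0],[30,-40,60],100],[[0,0,-0.1],[70,-90,90],100],[[0,0,-0.2],[110,-140,90],100],[[0,0,-0.3],[140,-195,90],100],[[0,0,-0.4],[165,-250,90],100],[[0,0,-0.5],[190,-305,90],100],[[0,0,-0.6],[215,-360,90],100],[[0,0,-0.7],[235,-415,90],100],[[0,0,-0.8],[250,-470,90],100],[[0,0,-0.9],[265,-525,90],100],[[0,0,-0.96],[275,-585,80],100],[[0,0,-0.96],[285,-645,60],100],[[0,0,-0.96],[290,-705,40],100],[[0,0,-0.96],[297,-765,20],100],[[0,0,-0.96],[301,-825,-10],100],[[0,0,-0.96],[304,-880,-30],100],[[0,0,-0.96],[307,-934,-50],100],[[0,0,-0.96],[307,-934,-100],100],[[0,0,-0.96],[307,-934,-130],100],[[0,0,-0.96],[307,-934,-130],100]]'
python3 - <<'E'
from h import *
s=manip.read_state();R=cv2.Rodrigues(s['orientation'])[0];print(s['time'],s['position'],s['joints'].round(2),'closing deg',np.degrees(np.arctan2(R[1,1],R[0,1])),R[:,2].round(3))
P=[]
for u,v in((238,130),(327,137),(323,203),(235,190)):
    p=ray('top0.png',240+(u+.5)/3.5-.5,150+(v+.5)/3.5-.5,.052);P.append(p);print(p.round(4))
print(np.mean(P,0))
for z,pts in((.193,((166,52),(190,52),(172,176),(148,172))),(.012,((20,193),(327,236),(340,128),(45,87)))):
    print([ray('top0.png',240+(u+.5)/3.5-.5,150+(v+.5)/3.5-.5,z)[:2].round(4) for u,v in pts])
im=cv2.imread('pics/side0.png')[155:255,290:365]
a=cv2.resize(im,None,fx=6,fy=6,interpolation=cv2.INTER_CUBIC)
snap('side','side1.png')
cv2.imwrite('pics/crop1.png',a)
E
```

```text
time: 2.6
position: [0.526, -0.3481, 0.0942]
orientation: [-1.924, -2.477, 0.001]
ft_force: [-0.6, 0.5, -0.1]
gripper_width: 0.998
grasp_force: 0.0
2.6 [ 0.5259851  -0.34812274  0.09421889] [ 0.14  0.62  0.55  1.73 -0.4   0.91  1.11] closing deg 14.30620964150189 [-0.005  0.003 -1.   ]
[0.6047 0.0791 0.052 ]
[ 0.5964 -0.0042  0.052 ]
[0.5337 0.0013 0.052 ]
[0.5475 0.0828 0.052 ]
[0.57055176 0.03974855 0.052     ]
[array([0.6395, 0.1364]), array([0.6392, 0.1163]), array([0.5336, 0.1318]), array([0.5373, 0.1515])]
[array([0.5559, 0.2899]), array([ 0.5087, -0.0036]), array([ 0.6143, -0.0194]), array([0.6609, 0.2676])]
```

View pics/crop1.png

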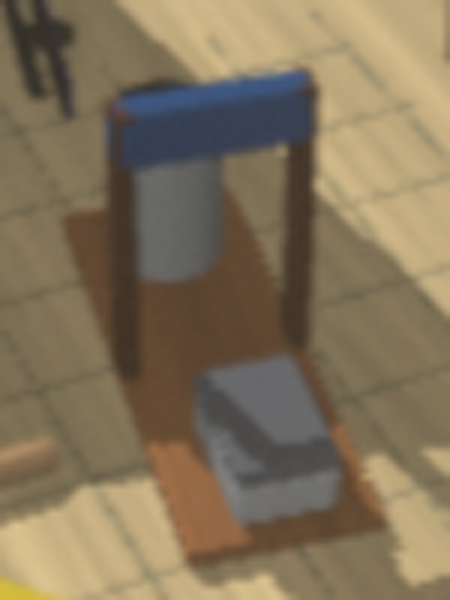

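View pics/side1.png

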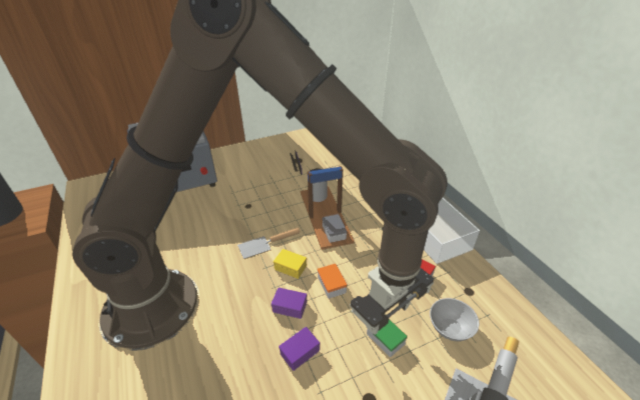

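The side crop shows the grey lid corners at about (195,378), (290,355), (340,457) and (240,485). The live view shows the fingers straddling the green tin. I'll descend and grip it while computing grey from the side view.

```bash
python3 -m inch '[[[0,0,0],[2,-1,-30],100],[[0,0,0],[2,-1,-60],100],[[0,0,0],[2,-1,-86],100],[[0,0,0],[2,-1,-86],100],[[0,0,0],[2,-1,-86],40],[[0,0,0],[2,-1,-86],40],[[0,0,0],[2,-1,-86],40],[[0,0,0],[2,-1,-86],40],[[0,0,0],[2,-1,-86],40],[[0,0,0],[2,-1,-86],40],[[0,0,0],[2,-1,-86],40]]'
python3 - <<'E'
from h import *
f=lambda u,v,z:ray('side0.png',290+(u+.5)/6-.5,155+(v+.5)/6-.5,z)[:2].round(4)
P=[f(u,v,.052) for u,v in((195,378),(290,355),(340,457),(240,485))]
print(P,np.mean(P,0))
print('board',[f(u,v,.012) for u,v in((65,213),(188,555),(385,520),(228,190))])
print('bar',[f(u,v,.193) for u,v in((112,100),(310,70),(317,90),(120,117))])
E
```

```text
time: 4.03
position: [0.53, -0.3503, 0.0113]
orientation: [1.927, 2.48, 0.001]
ft_force: [-1.0, 1.8, 5.9]
gripper_width: 0.63
grasp_force: 30.0
[array([0.5505, 0.077 ]), array([0.6052, 0.0724]), array([ 0.5934, -0.0099]), array([ 0.5376, -0.0069])] [0.571675 0.03315 ]
board [array([0.5586, 0.2893]), array([ 0.5087, -0.0058]), array([ 0.6135, -0.0258]), array([0.6599, 0.2684])]
bar [array([0.5362, 0.1483]), array([0.6417, 0.1298]), array([0.6367, 0.1117]), array([0.534 , 0.1326])]
```

```bash
python3 -m inch '[[[0,0,0],[0,0,40],40],[[0,0,0],[0,0,90],40],[[0,0,-0.1],[5,40,110],40],[[0,0,-0.2],[12,95,120],40],[[0,0,-0.3],[20,150,120],40],[[0,0,-0.4],[28,205,120],40],[[0,0,-0.4],[34,260,120],40],[[0,0,-0.4],[38,310,110],40],[[0,0,-0.4],[41,350,100],40],[[0,0,-0.4],[41,386,90],40],[[0,0,-0.4],[41,386,80],40],[[0,0,-0.4],[41,386,80],40],[[0,0,-0.4],[41,386,80],40]]'
python3 - <<'E'
from h import *
snap('side','s2.png');t=snap('top','t2.png')
a=cv2.imread('pics/s2.png')[140:260,290:390];b=cv2.imread('pics/t2.png')[150:235,240:340]
a=cv2.resize(a,None,fx=4,fy=4,interpolation=2);b=cv2.resize(b,(400,340),interpolation=2)
c=np.zeros((480,800,3),'u1');c[:,:400]=a;c[:340,400:]=b;cv2.imwrite('pics/c2.png',c)
s=manip.read_state();R=cv2.Rodrigues(s['orientation'])[0];print(s['position'],np.degrees(np.arctan2(R[1,1],R[0,1])),R[:,2].round(3))
E
```

```text
time: 5.65
position: [0.5708, 0.0341, 0.0911]
orientation: [2.383, 2.045, -0.0]
ft_force: [-0.2, -1.3, -0.7]
gripper_width: 0.632
grasp_force: 30.0
[0.57098271 0.03444415 0.09127931] -8.71194286790545 [ 0.001 -0.    -1.   ]
```

View pics/c2.png

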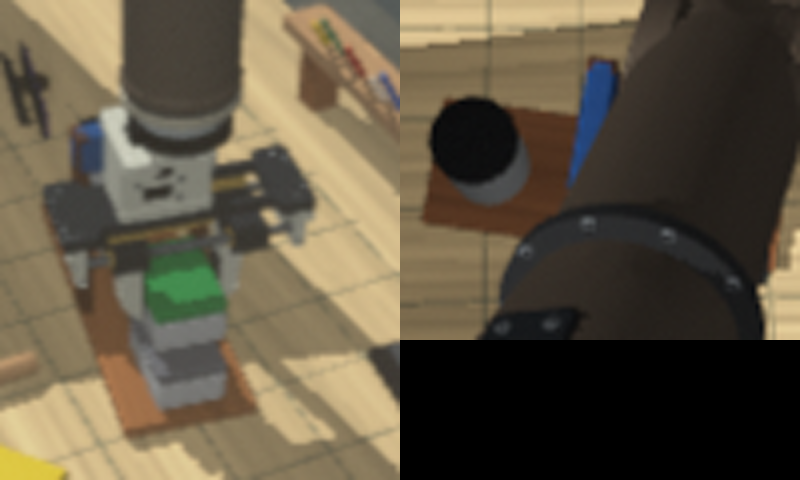

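The held green tin hovers over the grey one, in line with it (side crop green (185,280), grey (185,375)). Lowering and releasing.

```bash
python3 -m inch '[[[0,0,0],[0,0,-12],40],[[0,0,0],[0,0,-20],40],[[0,0,0],[0,0,-25],40],[[0,0,0],[0,0,-27],40],[[0,0,0],[0,0,-28],40],[[0,0,0],[0,0,-28],40],[[0,0,0],[0,0,-28],40]]'
python3 -m inch '[[[0,0,0],[0,0,0],70],[[0,0,0],[0,0,0],80],[[0,0,0],[0,0,0],90],[[0,0,0],[0,0,0],90],[[0,0,0],[0,0,15],90],[[0,0,0],[0,0,45],90],[[0,0,0],[0,0,90],90],[[0,0,0],[-10,-50,110],90],[[0,0,0.05],[-35,-100,110],100],[[0,0,0.1],[-70,-150,100],100],[[0,0,0.13],[-92,-178,80],100],[[0,0,0.13],[-92,-178,60],100],[[0,0,0.13],[-92,-178,60],100],[[0,0,0.13],[-92,-178,60],100]]'
cat > m.py <<'E'
from h import *
import sys
n=sys.argv[1]
snap('side','s'+n+'.png');snap('top','t'+n+'.png')
a=cv2.imread(f'pics/s{n}.png')[155:255,290:390];b=cv2.imread(f'pics/t{n}.png')[160:225,240:360]
a=cv2.resize(a,(400,400),interpolation=2);b=cv2.resize(b,(400,217),interpolation=2)
c=np.zeros((400,800,3),'u1');c[:,:400]=a;c[:217,400:]=b;cv2.imwrite(f'pics/c{n}.png',c)
s=manip.read_state();R=cv2.Rodrigues(s['orientation'])[0];print(s['time'],s['position'],np.degrees(np.arctan2(R[1,1],R[0,1])))
E
python3 m.py 3
```

```text
time: 6.62
position: [0.5705, 0.0357, 0.0633]
orientation: [-2.382, -2.048, -0.0]
ft_force: [-3.0, 0.4, 5.8]
gripper_width: 0.627
grasp_force: 30.0
time: 8.38
position: [0.4794, -0.1421, 0.1237]
orientation: [2.242, 2.199, 0.001]
ft_force: [0.0, 0.4, 0.3]
gripper_width: 1.0
grasp_force: 0.0
8.475 [ 0.4795491  -0.14199603  0.12363795] -1.0955877725942371
```

View pics/c3.png

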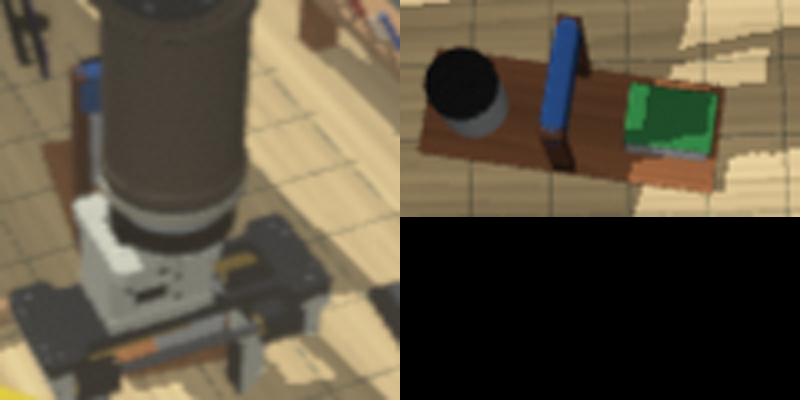

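The top crop shows the green lid at (672,118) in the crop, standing on the column and aligned with the board. The amber tin is under the gripper. I'll check the green lid numerically and grip amber.

```bash
cat > g.py <<'E'
from h import *
import sys
n,name,z=sys.argv[1:4];z=float(z)
lo,hi={'green':((50,100,25),(85,255,255)),'amber':((3,150,60),(16,255,255))}[name]
im=cv2.imread(f'pics/{n}.png');hsv=cv2.cvtColor(cv2.resize(im,None,fx=4,fy=4,interpolation=2),cv2.COLOR_BGR2HSV)
m=cv2.inRange(hsv,lo,hi);k,l,st,ce=cv2.connectedComponentsWithStats(m)
for i in range(1,k):
    if st[i,4]>2500:
        cs,_=cv2.findContours((l==i).astype('u1')*255,0,1);c=max(cs,key=cv2.contourArea)
        P=np.array([ray(n+'.png',*((p[0]+.5)/4-.5),z)[:2] for p in c])*1000
        print(n,name,st[i]//4,cv2.minAreaRect(P.astype('f4')))
E
python3 g.py t3 green .092
python3 -m inch '[[[0,0,0],[0,0,-40],100],[[0,0,0],[0,0,-80],100],[[0,0,0],[0,0,-105],100],[[0,0,0],[0,0,-113],100],[[0,0,0],[0,0,-113],100],[[0,0,0],[0,0,-113],40],[[0,0,0],[0,0,-113],40],[[0,0,0],[0,0,-113],40],[[0,0,0],[0,0,-113],40],[[0,0,0],[0,0,-113],40],[[0,0,0],[0,0,-113],40]]'
```

```text
t3 green [ 307  184   27   21 1855] ((568.5264892578125, 37.89505386352539), (84.19965362548828, 58.441776275634766), 81.3276596069336)
t3 green [  561   258    78    64 16794] ((261.00921630859375, -810.43408203125), (240.63438415527344, 185.86643981933594), 89.7584457397461)
time: 9.85
position: [0.479, -0.1422, 0.01]
orientation: [2.243, 2.199, 0.001]
ft_force: [0.2, 1.0, 6.7]
gripper_width: 0.63
grasp_force: 29.8
```

```bash
python3 -m inch '[[[0,0,0],[0,0,40],40],[[0,0,0],[0,0,90],40],[[0,0,0],[5,10,130],40],[[0,0,-0.05],[25,45,145],40],[[0,0,-0.1],[50,95,145],40],[[0,0,-0.13],[75,140,140],40],[[0,0,-0.13],[90,170,130],40],[[0,0,-0.13],[92,178,120],40],[[0,0,-0.13],[92,178,112],40],[[0,0,-0.13],[92,178,112],40],[[0,0,-0.13],[92,178,112],40],[[0,0,-0.13],[92,178,112],40]]'
python3 m.py 4; python3 g.py s4 green .092; python3 g.py s4 amber .142
```

```text
time: 11.35
position: [0.5708, 0.035, 0.1222]
orientation: [2.383, 2.047, 0.001]
ft_force: [0.6, -0.2, 0.1]
gripper_width: 0.632
grasp_force: 29.8
11.45 [0.57078    0.03543137 0.12210949] -8.631131449446178
s4 amber [ 325  193   20   18 1136] ((572.8922119140625, 33.92289352416992), (76.01570892333984, 59.89472198486328), 79.5340576171875)
```

View pics/c4.png

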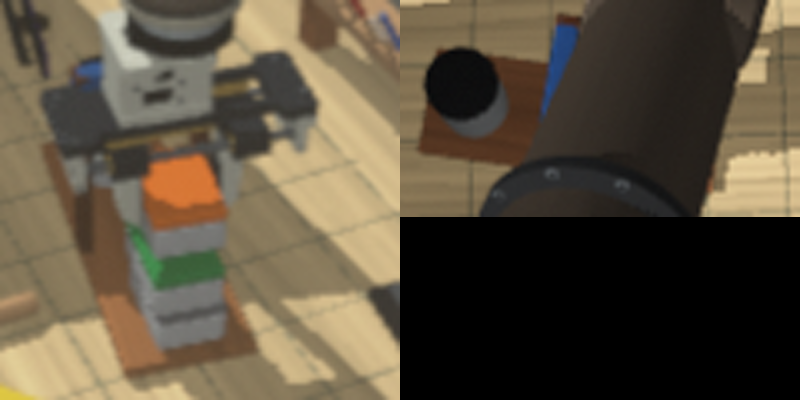

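Side crop: amber (185,190) is over green (180,262), with the right edges in line at column about 225. Lower, release, go up, and turn toward the handle.

```bash
python3 -m inch '[[[0,0,0],[0,0,-10],40],[[0,0,0],[0,0,-15],40],[[0,0,0],[0,0,-18],40],[[0,0,0],[0,0,-19],40],[[0,0,0],[0,0,-20],40],[[0,0,0],[0,0,-20],40],[[0,0,0],[0,0,-20],40]]'
python3 -m inch '[[[0,0,0],[0,0,0],70],[[0,0,0],[0,0,0],80],[[0,0,0],[0,0,0],90],[[0,0,0],[0,0,0],90],[[0,0,0],[0,0,15],90],[[0,0,0],[0,0,45],90],[[0,0,0],[0,0,90],90],[[0,0,0],[0,0,140],100],[[0,0,0.15],[-40,0,180],100],[[0,0,0.3],[-80,0,200],100],[[0,0,0.45],[-120,10,210],100],[[0,0,0.6],[-140,30,210],100],[[0,0,0.75],[-140,60,210],100],[[0,0,0.9],[-140,90,210],100],[[0,0,1.05],[-140,130,210],100],[[0,0,1.2],[-120,180,210],100],[[0,0,1.35],[-100,230,210],100],[[0,0,1.5],[-80,260,210],100],[[0,0,1.56],[-80,260,210],100],[[0,0,1.56],[-80,260,210],100]]'
python3 m.py 5; python3 g.py t5 amber .132;python3 g.py s5 amber .132
```

```text
time: 12.32
position: [0.5708, 0.0357, 0.1021]
orientation: [2.382, 2.048, 0.001]
ft_force: [-2.4, -0.5, 5.2]
gripper_width: 0.633
grasp_force: 29.8
time: 14.82
position: [0.4909, 0.2954, 0.3123]
orientation: [0.254, 3.131, -0.001]
ft_force: [-0.2, -0.6, -0.1]
gripper_width: 1.001
grasp_force: 0.0
14.925 [0.49072055 0.29511472 0.31241976] 80.64162275709768
t5 amber [ 253  177   32   33 1733] ((569.4694213867188, 189.51278686523438), (100.13288116455078, 95.21340942382812), 81.36365509033203)
t5 amber [ 290  181   46   35 4600] ((551.7386474609375, 62.49638366699219), (133.39627075195312, 101.06192779541016), 80.8813247680664)
t5 amber [ 581  374   58   25 4611] ((5.496854782104492, -744.5908813476562), (161.80276489257812, 63.250762939453125), 88.86315155029297)
s5 amber [ 322  196   24   20 1363] ((567.280029296875, 31.178213119506836), (89.96488952636719, 57.75542068481445), 78.11956024169922)
```

View pics/c5.png

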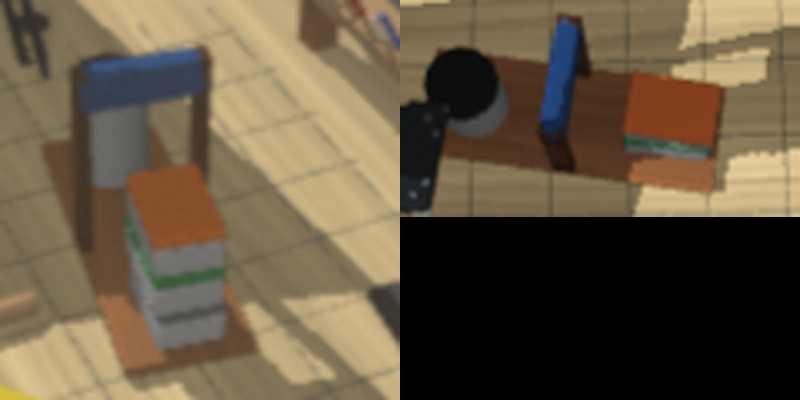

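The column is square in both crops (amber top (175,205) with faces flush below it). Now the handle: the bar middle is at about (0.5875, 0.132) with yaw about -9°.

```bash
python3 -m inch '[[[0,0,0],[25,-45,0],100],[[0,0,0],[50,-90,0],100],[[0,0,0],[75,-130,-10],100],[[0,0,0],[97,-164,-30],100],[[0,0,0],[97,-164,-70],100],[[0,0,0],[97,-164,-110],100],[[0,0,0],[97,-164,-140],100],[[0,0,0],[97,-164,-156],100],[[0,0,0],[97,-164,-156],100],[[0,0,0],[97,-164,-156],100]]'
python3 m.py 6
```

```text
time: 16.18
position: [0.5885, 0.1318, 0.1572]
orientation: [0.253, 3.129, 0.001]
ft_force: [-0.3, 0.3, 0.2]
gripper_width: 0.997
grasp_force: 0.0
16.275 [0.58848958 0.13190185 0.15709249] 80.77572670550164
```

View pics/c6.png

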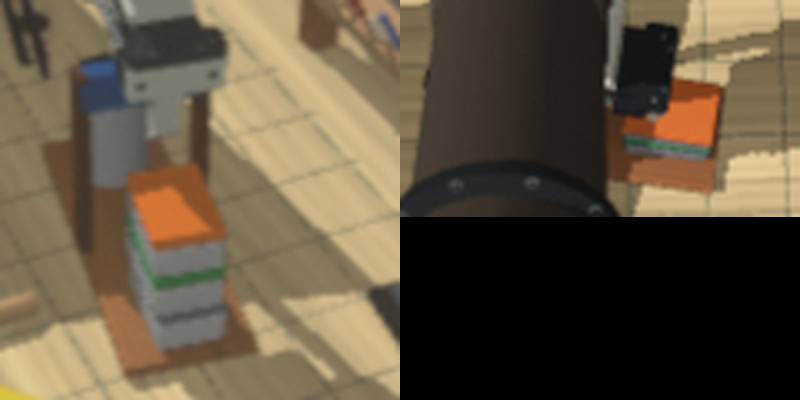

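The fingers straddle the bar, well clear of the column. Close, then lift gently.

```bash
python3 -m inch '[[[0,0,0],[0,0,0],60],[[0,0,0],[0,0,0],40],[[0,0,0],[0,0,0],30],[[0,0,0],[0,0,0],0],[[0,0,0],[0,0,0],0],[[0,0,0],[0,0,0],0],[[0,0,0],[0,0,0],0],[[0,0,0],[0,0,0],0],[[0,0,0],[0,0,0],0],[[0,0,0],[0,0,0],0],[[0,0,0],[0,0,0],0],[[0,0,0],[0,0,0],0]]'
python3 -m inch '[[[0,0,0],[0,0,1],0],[[0,0,0],[0,0,2],0],[[0,0,0],[0,0,4],0],[[0,0,0],[0,0,6],0],[[0,0,0],[0,0,8],0],[[0,0,0],[0,0,10],0],[[0,0,0],[0,0,12],0],[[0,0,0],[0,0,14],0],[[0,0,0],[0,0,15],0],[[0,0,0],[0,0,15],0],[[0,0,0],[0,0,15],0]]'
python3 -c "
from h import *
print(manip.read_state()['moment'])"
python3 m.py 7
```

```text
time: 17.77
position: [0.5876, 0.1319, 0.1557]
orientation: [-0.252, -3.131, -0.0]
ft_force: [-0.8, 3.7, -0.8]
gripper_width: 0.239
grasp_force: 30.0
time: 19.15
position: [0.5876, 0.1318, 0.1707]
orientation: [-0.252, -3.131, -0.0]
ft_force: [-0.6, -0.3, -7.8]
gripper_width: 0.235
grasp_force: 30.0
[0.00819519 0.03048413 0.00183171]
19.25 [0.58760899 0.13172655 0.17065901] 80.77972400121841
```

View pics/c7.png

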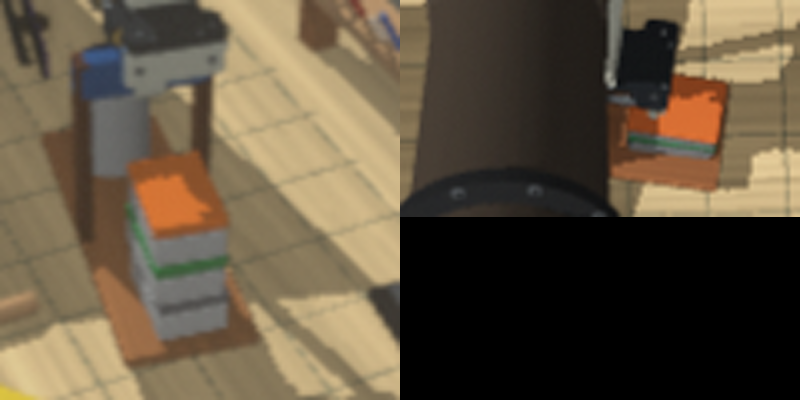

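The caddy is off the bench (load about 8 N, moment near 0, column square). Raise it to 10 cm and hold.

```bash
python3 -m inch '[[[0,0,0],[0,0,2],0],[[0,0,0],[0,0,6],0],[[0,0,0],[0,0,12],0],[[0,0,0],[0,0,19],0],[[0,0,0],[0,0,27],0],[[0,0,0],[0,0,35],0],[[0,0,0],[0,0,43],0],[[0,0,0],[0,0,51],0],[[0,0,0],[0,0,59],0],[[0,0,0],[0,0,66],0],[[0,0,0],[0,0,73],0],[[0,0,0],[0,0,79],0],[[0,0,0],[0,0,83],0],[[0,0,0],[0,0,86],0],[[0,0,0],[0,0,87],0],[[0,0,0],[0,0,87],0],[[0,0,0],[0,0,87],0]]'
python3 -m inch '[[[0,0,0],[0,0,0],0],[[0,0,0],[0,0,0],0],[[0,0,0],[0,0,0],0],[[0,0,0],[0,0,0],0],[[0,0,0],[0,0,0],0],[[0,0,0],[0,0,0],0],[[0,0,0],[0,0,0],0],[[0,0,0],[0,0,0],0],[[0,0,0],[0,0,0],0],[[0,0,0],[0,0,0],0],[[0,0,0],[0,0,0],0],[[0,0,0],[0,0,0],0],[[0,0,0],[0,0,0],0],[[0,0,0],[0,0,0],0],[[0,0,0],[0,0,0],0],[[0,0,0],[0,0,0],0],[[0,0,0],[0,0,0],0],[[0,0,0],[0,0,0],0],[[0,0,0],[0,0,0],0]]'
python3 m.py 8; cp pics/s8.png pics/s8v.png
```

```text
time: 21.38
position: [0.5876, 0.1318, 0.2576]
orientation: [-0.252, -3.131, 0.0]
ft_force: [-0.2, -0.1, -8.2]
gripper_width: 0.236
grasp_force: 30.0
time: 23.75
position: [0.5877, 0.1318, 0.2578]
orientation: [0.252, 3.131, 0.0]
ft_force: [-0.1, -0.1, -7.9]
gripper_width: 0.237
grasp_force: 30.0
23.85 [0.58767399 0.13176904 0.25773351] 80.78136573075705
```

View pics/s8v.png

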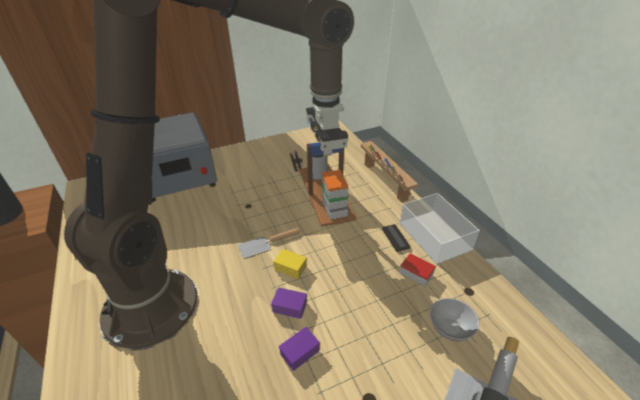

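```bash
python3 - <<'E'
from h import *
for p in((.5087,-.0058),(.6135,-.0258)): print(proj('s8.png',[*p,.012]),proj('s8.png',[*p,.114]))
cv2.imwrite('pics/c9.png',cv2.resize(cv2.imread('pics/s8.png')[130:250,290:370],None,fx=5,fy=5,interpolation=2))
E
```

```text
[320.90701439 247.09093872] [320.70430513 223.01776833]
[353.7555945  241.23715827] [355.4618473  217.20745024]
```

View pics/c9.png

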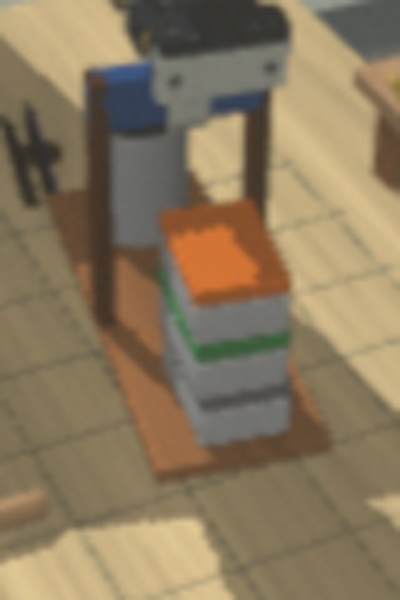

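The crop shows the board's near corners at about (321,225) and (356,219). That fits a level board with its underside about 10 cm up, carrying a square three-tin column. Handing in.

```bash
python3 -c "
from workcell import manip
print(manip.hand_in())"
```

```text
the job is handed in; nothing more can be done
None
```

The green and amber tins are stacked squarely on the grey one, and the arm finished holding the caddy level and still by its blue bar, about 10 cm up. I handed the job in at about 24 s and it returned no verdict.

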